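# Open the board tester's hold-down gate and hold it wide

## Task

A colleague needs both hands to lift the board out of the bench test fixture, so open its clear hold-down gate and hold it for them: first squeeze the red tab of the safety catch against its dark post until the bolt is fully drawn (it stays there), then squeeze the two yellow buttons of the gate's handle and, keeping them squeezed, swing the gate smoothly up past its half-open detent until it stands wide open, close to its stop. It falls back if let go, so finish while still holding it wide open by the squeezed buttons. Do not fling the gate or let it drop, and leave everything else on the bench as it lies.

Things in the scene. Friction and masses are not known exactly. Their poses are not given: they have to be found in the camera images.
- fixture: Board test fixture: grey box 280 x 360 x 70 mm (own x, y, z) with aluminium top, fixed to the bench, turned up to 0.3 rad. Origin: centre of underside; -x is its front (robot side), z up. Clear gate over a green board on the +y part (centre line y = +45 mm); the -y part is a deck at z = 70 mm with the safety catch in front and a screw tray behind. Steel keepers under the handle reach z = 99 mm
- gate (a joint): gate hinge, rad: 0 shut and level, 1.40 at its wide-open stop; positive lifts the front edge and handle up and back. Gate about 0.5 kg. A sprung detent resists (about 3 N more at the handle) from about 0.5 to 0.7; beyond 0.9 it swings freely, needing 1 to 2 N, and if let go drops back onto the detent at about 0.9. It cannot rise while the bolt is home or either handle button is out
- gate_hinge (a point): point on the gate's hinge axis, in the middle of the gate's width: at (100, 45, 118) mm in the fixture's frame; the axis runs along the fixture's y
- handle_grip (a point): middle of the gate's handle, between the two yellow buttons; moves with the gate. Gate shut: at (-120, 45, 130) mm in the fixture's frame, i.e. 220 mm in front of the hinge axis and 12 mm above it. A black stem 14 mm wide passes through it and ends 16 mm in front of it; the gate's front bar is 34 mm behind it
- button_left (a joint): spring button on the handle's +y side, m: 0 out, 0.008 fully in (towards the handle's middle); frees its hook from 0.006 on; spring 1 to 3 N, returns when let go. Yellow disc 22 mm across facing +y; outer face 25 mm from handle_grip when out, 17 mm when in: the handle is 50 mm wide over both buttons out, 34 mm squeezed
- button_right (a joint): the same button on the handle's -y side, facing -y: 0 out, 0.008 fully squeezed in; it frees its hook from 0.006 on. Both discs are flat and round, so they can turn between a gripper's fingers while the gate swings
- bolt_tab (a point): middle of the grip part of the safety catch's red tab, an upright plate 18 mm (fixture x) x 8 mm (fixture y), top 142 mm above the bench. Bolt home: at (-50, -109, 130) mm in the fixture's frame; slides with the bolt to the fixture's -y. The bolt's rod and guide (below z = 106 mm) run from it towards the gate; 25 mm of free space for a finger on that side
- post_grip (a point): middle of the grip part of the safety catch's fixed dark post, 20 mm (fixture x) x 10 mm (fixture y), top 142 mm above the bench: at (-50, -132.5, 130) mm in the fixture's frame, outer face at y = -137.5 mm. Tab and post together measure 32.5 mm along the fixture's y with the bolt home, 18 mm with the tab squeezed against the post
- bolt (a joint): the safety bolt, m: 0 home, 0.0145 fully drawn with the tab against the post; stiff (about 3 N), stays where it is left; the gate is free of it from about 0.009 on. It starts home or drawn by up to 3 mm
- catch_post: the safety catch's fixed part, dark steel, bolted to the deck, with the post; its origin is on the deck at (-50, 0, 70) mm in the fixture's frame
- screw_tray: small blue open tray with screws, 46 x 56 x 16 mm, lying on the deck behind the safety catch; leave it alone
- spare_module: small blue circuit module, 26 x 42 x 8 mm, lying on the fixture's top in front of the gate's -y corner, between safety catch and handle; leave it alone
- remote_black: black remote control, 175 x 48 x 18 mm, origin at the centre of its underside; leave it alone
- remote_grey: grey remote control, 190 x 50 x 18 mm, origin at the centre of its underside; leave it alone
- phone: black telephone, 150 x 72 x 9 mm, origin at the centre of its underside; leave it alone
- solder_reel: aluminium solder reel, 60 mm across, 44 mm high, origin at the centre of its underside; leave it alone
- screwdriver: orange screwdriver, 180 mm long, lying; leave it alone
- multimeter: yellow multimeter, 150 x 78 x 34 mm, origin at the centre of its underside; leave it alone

How it is judged:
On the way, in this order (a step that is already met when the one before it is completed fails the run):
1. the safety catch is squeezed: its bolt is drawn (12 mm or more) with a finger on its post, the gate still shut (value of joint bolt above 0.012 m and contact force between the fingers and catch_post above 0.5 N and value of joint gate below 0.05 rad), for 0.1 s.
2. both handle buttons are squeezed (6 mm or more) by the fingers, the gate still down and the bolt still drawn (value of joint each of button_left, button_right above 0.006 m and value of joint gate below 0.1 rad and value of joint bolt above 0.011 m), for 0.1 s.
3. the gate is swung up past its detent (0.9 rad or more) (value of joint gate above 0.9 rad), for 0.05 s.
At the end, for the whole second after the job is handed in: the gate is held still at 1.2 rad or more by fingers that squeeze both handle buttons (5 mm or more in, 1 N or more each), with the safety bolt still drawn (11 mm or more) (value of joint gate above 1.2 rad and velocity of joint gate between -0.1 and 0.1 rad/s and value of joint each of button_left, button_right above 0.005 m and contact force between the fingers and button_left above 1 N and contact force between the fingers and button_right above 1 N and value of joint bolt above 0.011 m); the arm keeps its last pose, push and grip.
It fails at once if the gate is flung or let drop (it turns faster than 2.5 rad/s) (velocity of joint gate above 2.5 rad/s or velocity of joint gate below -2.5 rad/s).
It fails at once if something else on the bench is moved (by more than 20 mm) (distance of any of screw_tray, remote_black, remote_grey, phone, solder_reel, screwdriver, multimeter, spare_module from where it was at the start of the episode above 0.02 m).
It also fails if it takes over 48 s, if anything falls off the work surface, if the arm or the gripper's body presses on something with over 40 N, if the wrist force passes 120 N, or if a joint passes its speed limit or range.

## Robot

A 7-joint arm with a two-finger parallel gripper is mounted at the origin on the work surface. World frame = base frame: x ahead of the robot, y to its left, z up, the work surface at z = 0. Lengths are in m, angles in rad, forces in N, time in s.
With the tool pointing down it reaches from about 0.425 to 0.875 m from the base axis. Payload 8.4 kg.
Tool frame: the origin (TCP) lies midway between the tips of the shut fingers; the grasp point (between the pads) lies manip.grip_depth behind it (manip.grip_depth is the distance from the TCP to the grasp point, in m); z points along the fingers, x is the direction in which the jaws open and shut, and the axes are right-handed (so a half turn about z gives the same grasp; the last joint's range is limited). The gripper opens to 85 mm and grips with 20 to 120 N. Pads are 22 mm wide; open, the fingers measure 114 mm over their backs; the gripper's body (76 mm by 85 mm) begins 54 mm behind the grasp point. The pads swing forward as they close: fully open they stand 13 mm farther back than shut.
Start: joints at [-1.37, 0.333, 0.04, 1.465, -0.013, 1.343, -0.059], TCP at [0.192, 0.621, 0.231] pointing down, gripper open.
Joint ranges: [-2.58, 2.58], [-0.38, 2.09], [-1.3, 1.39], [0.25, 2.4], [-1.5, 4.64], [0.08, 2.09], [-2.65, 2.65]. Speed limits (rad/s): [2.22, 2.22, 2.79, 2.79, 3.14, 3.14, 3.14].

## Interface

Orientations are given as a unit quaternion [x, y, z, w].
In Python, from workcell import manip gives the robot as it stands. The module is installed in compiled form; this text tells all that it offers.
- The arm moves only by the shell command python3 -m crank 'ROWS'. ROWS is JSON, a list of rows, each a list of 5 numbers: the opening, from -1 (shut) to 1 (fully open), so that 0 is half open, then the shift along the tool's x, y, z as a fraction of full scale, then the turn about the tool's z as a fraction of full scale. A call has exactly 10 rows; each row is the pose to reach, as a shift and turn from the pose commanded when the call began, along the tool's axes at that moment; what a row does not reach only later rows make up. Full scale, the value 1, is 0.1 m for a shift and 90 degrees for a turn. A row lasts 1/10 s, in which the tool goes at most 50 mm and 8.59 degrees, less where a joint would pass 70% of its speed; a pose out of reach is approached as far as the arm can. A call with a number of a shift or a turn outside -1 to 1 is refused whole. A call with a gripper value outside its range is refused whole. The fingers move at their own pace and stop on an object; the grip force is fixed at half the most. Time passes only in rows, so rows that repeat a pose let the fingers close, or fill a call up. It gives the time, the measured TCP pose, the force and the opening at its end, in the units of the state.
- manip.observe(): the state, without advancing time (a new reading comes with each control period).
- manip.camera(name): name is "side" or "top" or "wrist"; returns (picture, depth): 384x512x3 uint8, red, green, blue; 384x512 float32, m along the optical axis (not along the pixel's ray), 0 where there is no reading.
- manip.calibration(name): a dict with "fx", "fy", "cx", "cy" (pixels), "rvec" (rotation vector, rad) and "tvec" (3), from world to camera coordinates, as OpenCV has them. Camera axes: x right, y down, z forward; pixel columns grow to the right and rows downward; lengths in m; the calibration is good to about 2 mm. The wrist camera is an equidistant fisheye: a pixel r from the principal point sees the ray r / f radians off the axis. A picture is of the moment at which its call begins: read the wrist's pose just before it. calibration takes no time and is no camera call; for the wrist camera it gives the pose at the moment of the call.
- manip.close_job(): hands the job in, once; it reports no verdict.
Trained networks look in the newest picture that a camera, given by its name, has taken for a name from the list of things; names that differ only in an ending like _2 or _b are one class to them, and where a whole thing is asked for, a point or a joint stands for the part that bears it (a point fixed in the world has none). Each returns a list of dicts, best first, with "confidence" (0 to 1); they miss things now and then, are a little off and sometimes report something else, mostly with a low value. They report only what shows in the picture. A call takes as long as a camera call.
- manip.find_in(camera, query): "extent" ([centre column, centre row, width, height] in pixels, round what is visible of it).
- manip.tip_of(camera, query): "uv" ([column, row] in pixels: a listed point, or the origin of a listed thing).
The state is a dict: "time": time; "qpos": joint angles; "joint_velocities": joint speeds; "tau": joint torques, N m; "eef_pos": TCP position; "tool_rot": TCP orientation; "contact_force": force on the tool from outside, world axes, zero at the start; "wrist_torque": the same for the moment, N m; "grip_width": finger opening in m.
Only numpy, scipy, OpenCV 4.12 (cv2) and the standard library are available. Lean on these libraries where they do the work, as an engineer would, in place of code of your own. Each camera call takes 0.05 s, during which the arm holds its last target.

## Working session

There is one attempt and no reset: what is moved stays moved. The work goes in short steps, Python scripts to look and compute and a shell command to move; the robot and the scene stay as the last step left them, time stands still between calls to the robot, and variables do not carry over. Pictures are saved under pics/ and viewed, and the job is handed in when it is done.

```bash
mkdir -p pics; ls; cat > h.py <<'E'
import numpy as np, cv2
from workcell import manip
from scipy.spatial.transform import Rotation as R
def cal(n):
    c=manip.calibration(n); Rm=R.from_rotvec(np.array(c["rvec"]).ravel()).as_matrix(); return c,Rm,np.array(c["tvec"]).ravel()
def unproj(n,u,v,d,C=None):
    c,Rm,t=C or cal(n)
    if n=="wrist":
        x=(u-c["cx"])/c["fx"];y=(v-c["cy"])/c["fy"];r=np.hypot(x,y);s=np.tan(r)/r if r>1e-9 else 1
        p=np.array([x*s,y*s,1])*d
    else: p=np.array([(u-c["cx"])/c["fx"],(v-c["cy"])/c["fy"],1])*d
    return Rm.T@(p-t)
def proj(n,P,C=None):
    c,Rm,t=C or cal(n); p=Rm@np.asarray(P)+t
    if n=="wrist":
        rr=np.hypot(p[0],p[1]);th=np.arctan2(rr,p[2]);s=th/rr
        return np.array([c["cx"]+c["fx"]*p[0]*s,c["cy"]+c["fy"]*p[1]*s])
    return np.array([c["cx"]+c["fx"]*p[0]/p[2],c["cy"]+c["fy"]*p[1]/p[2]])
def save(n,fn):
    C=cal(n); im,d=manip.camera(n); cv2.imwrite("pics/"+fn,im[:,:,::-1]); np.save("pics/"+fn+".npy",d); return im,d,C
E
python3 - <<'E'
from h import *
print(manip.observe(), manip.grip_depth)
for n in ["top","side","wrist"]:
    im,d,C=save(n,n+"0.png")
    print(n,C[0]["fx"],"cam pos",-C[1].T@C[2])
    for q in ["bolt_tab","post_grip","handle_grip","gate_hinge","fixture","catch_post","spare_module"]:
        for r in manip.tip_of(n,q)[:2]:
            u,v=r["uv"];ui,vi=int(round(u)),int(round(v))
            dd=d[min(max(vi,0),383),min(max(ui,0),511)]
            print(n,q,r["uv"],round(r["confidence"],2),dd,unproj(n,u,v,dd,C).round(4))
E
```

```text
pics
{'time': 0.0, 'qpos': array([-1.37018331,  0.3338763 ,  0.03986533,  1.46630094, -0.01337899,
        1.34330801, -0.05847761]), 'joint_velocities': array([-6.68902707e-05,  3.67215699e-04, -1.73671772e-04, -4.15448377e-04,
       -5.05008758e-04, -9.10921159e-04,  1.22587461e-03]), 'tau': array([ 1.20598135e-03, -6.58569074e+01,  1.36636801e+00, -4.05539954e+01,
        1.67593412e-02,  1.27460441e-02, -1.24825675e-05]), 'eef_pos': array([0.19186313, 0.62054371, 0.23042901]), 'tool_rot': array([ 8.04774489e-01,  5.93580120e-01, -6.15075838e-04,  5.32415033e-04]), 'contact_force': array([ 0.63759859,  0.64460061, -1.63762317]), 'wrist_torque': array([-0.02853848,  0.06387525, -0.03616339]), 'grip_width': 0.08521259235950032} 0.0187
top 470.4102062629505 cam pos [0.32925174 0.008199   1.47210295]
top bolt_tab [272.4, 125.3] 0.73 1.4340734 [ 0.6902 -0.1205  0.0743]
top bolt_tab [272.1, 167.8] 0.66 1.3893839 [ 0.5543 -0.1163  0.1027]
top post_grip [279.4, 162.1] 0.57 1.4276893 [ 0.5778 -0.1418  0.0676]
top handle_grip [226.9, 198.5] 0.67 1.3472385 [0.4599 0.0164 0.1301]
top gate_hi
[... 341 characters left out ...]
bolt_tab [263.4, 199.8] 0.54 1.1517651 [ 0.5215 -0.0375  0.0747]
side bolt_tab [281.1, 197.2] 0.48 1.0464478 [ 0.5592 -0.1275  0.1376]
side post_grip [257.1, 212.1] 0.69 1.0959634 [ 0.4928 -0.1008  0.0733]
side post_grip [281.8, 199.3] 0.52 1.0312966 [ 0.558  -0.1435  0.1406]
side handle_grip [242.0, 177.6] 0.8 1.1489149 [0.4588 0.005  0.1368]
side gate_hinge [302.5, 166.1] 0.83 1.2409723 [0.6742 0.0799 0.1239]
side catch_post [265.4, 199.6] 0.75 1.143226 [ 0.5267 -0.045   0.0798]
side spare_module [254.5, 214.2] 0.62 1.0901862 [ 0.4839 -0.1078  0.0712]
wrist 297.3186396354542 cam pos [0.11297181 0.64483456 0.37311075]
wrist spare_module [18.1, 378.1] 0.52 0.4661258 [ 0.491  -0.082   0.0759]
```

```bash
python3 - <<'E'
import cv2
a=cv2.imread("pics/top0.png"); cv2.imwrite("pics/topc.png",cv2.resize(a[80:240,150:350],None,fx=3.7,fy=3.7,interpolation=cv2.INTER_CUBIC))
a=cv2.imread("pics/side0.png"); cv2.imwrite("pics/sidec.png",cv2.resize(a[110:270,180:380],None,fx=3.7,fy=3.7,interpolation=cv2.INTER_CUBIC))
E
```

```text
(no output)
```

View pics/topc.png

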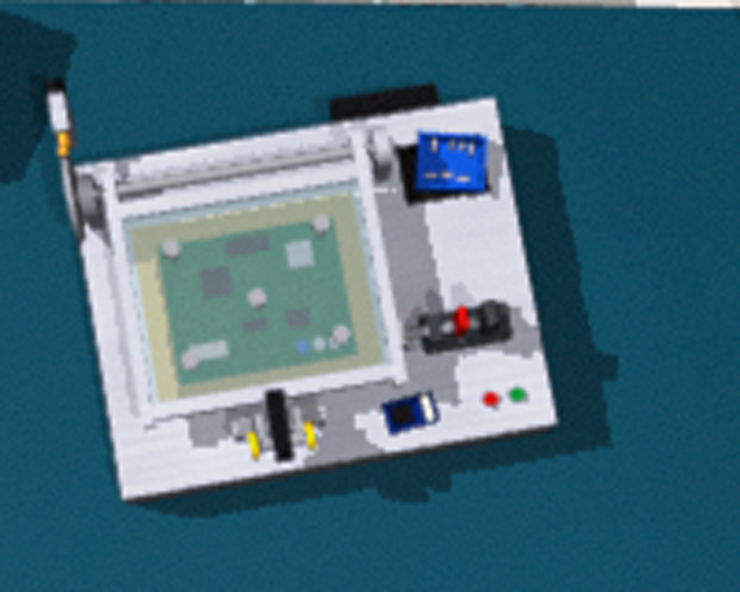

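View pics/sidec.png

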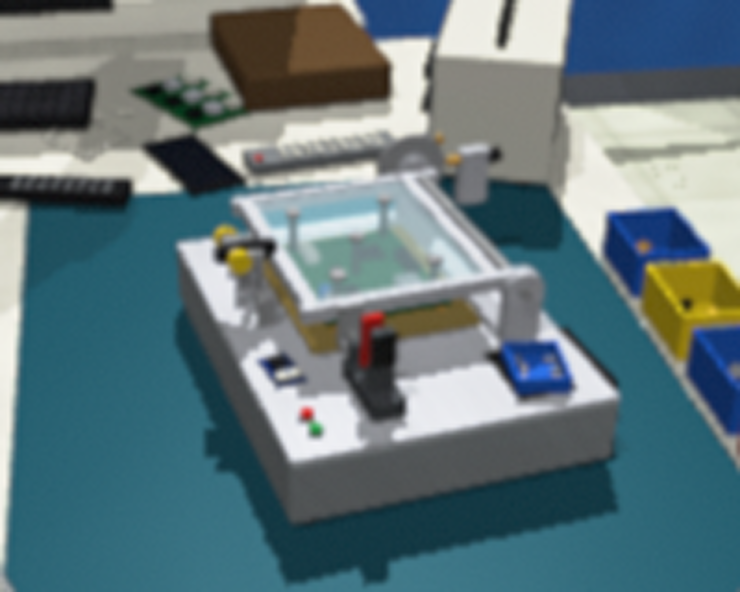

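View pics/top0.png

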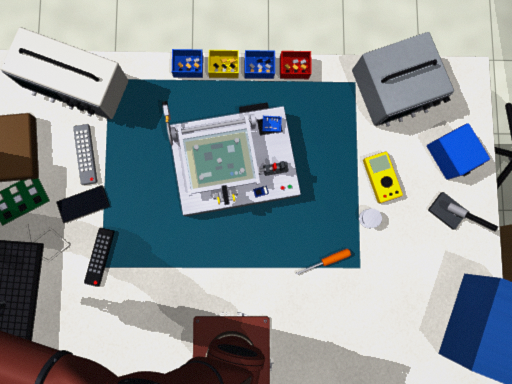

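The top view shows the fixture yawed about +0.17 rad, with the tab at about (274, 166) and the handle at about (226, 195). I'll fit the pose using every cue.

```bash
python3 - <<'E'
from h import *
from scipy.optimize import least_squares
d=np.load("pics/top0.png.npy"); C=cal("top"); 
pts=[]
for v in range(90,225):
    for u in range(160,310):
        if d[v,u]>0:
            pts.append(unproj("top",u,v,d[v,u],C))
pts=np.array(pts); print(np.histogram(pts[:,2],bins=np.arange(-.02,.16,.01)))
m=(pts[:,2]>0.058); 
r=cv2.minAreaRect((pts[m][:,:2]*1000).astype(np.float32)); print("rect",r)
m2=(pts[:,2]>0.058)&(pts[:,2]<0.08)
# corners in image crop
cr=[(80,163),(497,98),(555,423),(120,498)]
for c in cr:
    u,v=c[0]/3.7+150,c[1]/3.7+80
    # intersect z=.07
    a=unproj("top",u,v,1,C);o=-C[1].T@C[2];k=(0.07-o[2])/(a[2]-o[2]);print(c,(o+k*(a-o)).round(4))
S=cal("side")
obs=[("top",(461,315),(-50,-107.5,142)),("top",(492,308),(-50,-132.5,142)),("top",(280,425),(-120,45,137)),
 ("top",(80,163),(140,180,70)),("top",(497,98),(140,-180,70)),("top",(555,423),(-140,-180,70)),("top",(120,498),(-140,180,70)),
 ("side",(371,320),(-50,-107.5,142)),("side",(294,462),(-140,-180,70)),("side",(618,398),(140,-180,70)),("side",(178,245),(-140,180,70))]
off={"top":(150,80),"side":(180,110)}
def f(p):
    c,s=np.cos(p[2]),np.sin(p[2]);o=[]
    for n,uv,P in obs:
        P=np.array(P)/1000;W=[p[0]+c*P[0]-s*P[1],p[1]+s*P[0]+c*P[1],P[2]]
        o+=list(proj(n,W,C if n=="top" else S)-(np.array(uv)/3.7+off[n]))
    return o
r=least_squares(f,[.56,-.01,.17],loss="soft_l1");print(r.x,np.reshape(f(r.x),(-1,2)).round(2))
x,y,t=r.x
for nm,P in dict(tab=(-50,-109,130),sq=(-50,-128.5,130),handle=(-120,45,130),hinge=(100,45,118)).items():
    print(nm,x+(np.cos(t)*P[0]-np.sin(t)*P[1])/1000,y+(np.sin(t)*P[0]+np.cos(t)*P[1])/1000)
E
```

```text
(array([   5, 3990, 4969,   32,   31,   31,  148,  124, 2768, 2504,  220,
        116,   94,  706, 4031,  310,   62]), array([-0.02, -0.01,  0.  ,  0.01,  0.02,  0.03,  0.04,  0.05,  0.06,
        0.07,  0.08,  0.09,  0.1 ,  0.11,  0.12,  0.13,  0.14,  0.15]))
rect ((612.3428955078125, 2.2454376220703125), (336.8283996582031, 361.5914001464844), 10.26298999786377)
(80, 163) [0.6923 0.1862 0.07  ]
(497, 98) [ 0.7509 -0.1579  0.07  ]
(555, 423) [ 0.4795 -0.2029  0.07  ]
(120, 498) [0.4171 0.1486 0.07  ]
[ 0.58754611 -0.00550485  0.17019759] [[-0.   -0.27]
 [ 0.16  0.22]
 [ 0.47  2.79]
 [-3.08 -0.91]
 [ 0.4  -1.61]
 [ 1.22 -0.18]
 [ 0.14 -0.68]
 [-0.54 -1.88]
 [-1.79  0.03]
 [ 0.63 -0.25]
 [-0.64 -0.91]]
tab 0.5567306453730232 -0.12139879529101032
sq 0.5600334985905382 -0.14061704600806443
handle 0.4616579814914278 0.018519711642337115
hinge 0.678479271632551 0.05578267101943032
```

```bash
cat >> h.py <<'E'
def shift(target,yaw_x=None):
    s=manip.observe(); q=R.from_quat(s["tool_rot"]); d=q.inv().apply(np.asarray(target)-s["eef_pos"])
    tx=q.apply([1,0,0]); out=d/0.1
    print("t",s["time"],"pos",s["eef_pos"].round(4),"toolx deg",np.degrees(np.arctan2(tx[1],tx[0])).round(2),"toolz",q.apply([0,0,1]).round(3),"w",s["grip_width"],"F",s["contact_force"].round(1))
    print("shift frac",out.round(3))
    if yaw_x is not None:
        e=np.degrees(yaw_x)-np.degrees(np.arctan2(tx[1],tx[0])); e=(e+180)%360-180; print("turn frac (tool z down)",(-e/90).round(4),"halfturn",)
E
python3 -c "
from h import *
shift([0.56,-0.137,0.26],np.pi/2+.170)"
```

```text
t 1.2 pos [0.192  0.621  0.2313] toolx deg 72.82 toolz [ 0. -0. -1.] w 0.08508364455296137 F [-0.   0.4  0. ]
shift frac [-6.155  5.755 -0.287]
turn frac (tool z down) -0.2991 halfturn
```

```bash
python3 -m crank '[[1,-0.1,0.095,-0.02,0],[1,-0.2,0.19,-0.04,0],[1,-0.3,0.28,-0.06,0],[1,-0.4,0.37,-0.07,0],[1,-0.5,0.46,-0.08,0],[1,-0.6,0.56,-0.1,0],[1,-0.7,0.65,-0.1,0],[1,-0.8,0.75,-0.1,0],[1,-0.9,0.84,-0.1,0],[1,-1,0.94,-0.1,0]]'
python3 -m crank '[[1,-0.1,0.095,-0.02,0],[1,-0.2,0.19,-0.04,0],[1,-0.3,0.28,-0.06,0],[1,-0.4,0.37,-0.07,0],[1,-0.5,0.46,-0.08,0],[1,-0.6,0.56,-0.1,0],[1,-0.7,0.65,-0.1,0],[1,-0.8,0.75,-0.1,0],[1,-0.9,0.84,-0.1,0],[1,-1,0.94,-0.1,0]]'
python3 -m crank '[[1,-0.1,0.095,0,0],[1,-0.2,0.19,0,0],[1,-0.3,0.28,0,0],[1,-0.4,0.37,0,0],[1,-0.5,0.46,0,0],[1,-0.6,0.56,0,0],[1,-0.7,0.65,0,0],[1,-0.8,0.75,0,0],[1,-0.9,0.84,0,0],[1,-1,0.94,0,0]]'
python3 -m crank '[[1,-0.1,0.095,0,0],[1,-0.2,0.19,0,0],[1,-0.3,0.28,0,0],[1,-0.4,0.37,0,0],[1,-0.5,0.46,0,0],[1,-0.6,0.56,0,0],[1,-0.7,0.65,0,0],[1,-0.8,0.75,0,0],[1,-0.9,0.84,0,0],[1,-1,0.94,0,0]]'
python3 -c "
from h import *
shift([0.56,-0.137,0.25],np.pi/2+.170)"
```

```text
time: 2.2
eef_pos: [0.2526, 0.4966, 0.2412]
tool_rot: [0.805, 0.594, -0.0, -0.0]
contact_force: [-0.8, -0.1, 0.5]
grip_width: 0.0853
time: 3.2
eef_pos: [0.3129, 0.3733, 0.2512]
tool_rot: [0.805, 0.594, -0.0, -0.0]
contact_force: [-0.3, 0.4, -0.3]
grip_width: 0.0855
time: 4.2
eef_pos: [0.3732, 0.2501, 0.2513]
tool_rot: [0.805, 0.594, 0.0, -0.0]
contact_force: [-0.4, 0.8, 0.6]
grip_width: 0.0854
time: 5.2
eef_pos: [0.4334, 0.1268, 0.2513]
tool_rot: [0.805, 0.594, -0.0, -0.0]
contact_force: [0.4, 0.6, -0.0]
grip_width: 0.0861
t 5.2 pos [0.4334 0.1268 0.2513] toolx deg 72.83 toolz [-0. -0. -1.] w 0.08606081947581906 F [ 0.4  0.6 -0. ]
shift frac [-2.147  1.988  0.013]
turn frac (tool z down) -0.299 halfturn
```

```bash
python3 -m crank '[[1,-0.1,0.095,0,0],[1,-0.2,0.19,0,0],[1,-0.3,0.28,0,0],[1,-0.4,0.37,0,0],[1,-0.5,0.46,0,0],[1,-0.6,0.56,0,0],[1,-0.7,0.65,0,0],[1,-0.8,0.75,0,0],[1,-0.9,0.84,0,0],[1,-1,0.94,0,0]]'
python3 -m crank '[[1,-0.1,0.1,0,-0.03],[0.8,-0.2,0.2,0,-0.06],[0.7,-0.3,0.3,0,-0.09],[0.6,-0.4,0.4,0,-0.12],[0.5,-0.5,0.5,0,-0.15],[0.4,-0.6,0.6,0,-0.18],[0.3,-0.7,0.7,0,-0.21],[0.3,-0.8,0.8,0,-0.24],[0.3,-0.9,0.9,0,-0.28],[0.3,-1,1,0,-0.3]]'
python3 - <<'E'
from h import *
shift([0.56,-0.137,0.25],np.pi/2+.170)
for n in ["wrist","side"]:
    im,d,C=save(n,n+"1.png")
    for q in ["bolt_tab","post_grip","handle_grip"]:
        for r in manip.tip_of(n,q)[:2]:
            u,v=r["uv"];dd=d[min(max(int(round(v)),0),383),min(max(int(round(u)),0),511)]
            print(n,q,r["uv"],round(r["confidence"],2),dd,unproj(n,u,v,dd,C).round(4))
E
```

```text
time: 6.2
eef_pos: [0.4935, 0.0034, 0.2513]
tool_rot: [0.805, 0.594, -0.0, 0.0]
contact_force: [0.6, 0.3, 0.1]
grip_width: 0.0851
time: 7.2
eef_pos: [0.5595, -0.1216, 0.2513]
tool_rot: [0.643, 0.766, -0.0, 0.0]
contact_force: [0.5, 0.7, 1.0]
grip_width: 0.0557
t 7.2 pos [ 0.5595 -0.1216  0.2513] toolx deg 99.97 toolz [-0. -0. -1.] w 0.05571265527136863 F [0.5 0.7 1. ]
shift frac [-0.152 -0.022  0.013]
turn frac (tool z down) 0.0026 halfturn
wrist bolt_tab [254.5, 185.6] 0.81 0.26396763 [ 0.5537 -0.1235  0.1404]
wrist bolt_tab [240.3, 276.0] 0.56 0.37358135 [ 0.6967 -0.1172  0.0727]
wrist post_grip [232.7, 188.4] 0.94 0.26414508 [ 0.5594 -0.1422  0.141 ]
wrist handle_grip [414.3, 116.9] 0.67 0.24895124 [0.4609 0.0149 0.1334]
wrist handle_grip [237.1, 274.0] 0.28 0.37305802 [ 0.6946 -0.1217  0.0723]
side bolt_tab [302.8, 166.0] 0.75 1.5084784 [7.405e-01 3.119e-01 7.000e-04]
side bolt_tab [282.4, 197.6] 0.63 1.0483427 [ 0.5632 -0.127   0.1356]
side post_grip [282.0, 202.1] 0.6 1.023398 [ 0.5566 -0.1542  0.1381]
side handle_grip [240.7, 176.8] 0.63 1.1601536 [0.4557 0.0166 0.1335]
```

View pics/wrist1.png

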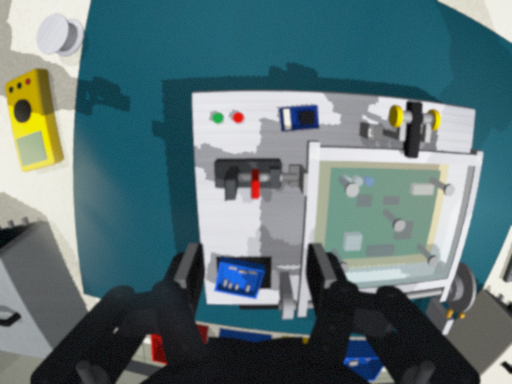

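```bash
python3 -m crank '[[0.36,-0.04,0,0.1,0],[0.36,-0.08,0,0.2,0],[0.36,-0.12,0,0.3,0],[0.36,-0.15,0,0.4,0],[0.36,-0.17,0,0.5,0],[0.36,-0.17,0,0.6,0],[0.36,-0.17,0,0.7,0],[0.36,-0.17,0,0.8,0],[0.36,-0.17,0,0.85,0],[0.36,-0.17,0,0.88,0]]'
python3 - <<'E'
from h import *
shift([0.5593,-0.139,0.113],np.pi/2+.170)
for n in ["wrist","side"]:
    im,d,C=save(n,n+"2.png")
    for q in ["bolt_tab","post_grip","handle_grip"]:
        for r in manip.tip_of(n,q)[:1]:
            u,v=r["uv"];dd=d[min(max(int(round(v)),0),383),min(max(int(round(u)),0),511)]
            print(n,q,r["uv"],round(r["confidence"],2),dd,unproj(n,u,v,dd,C).round(4))
a=cv2.imread("pics/side2.png"); cv2.imwrite("pics/side2c.png",cv2.resize(a[130:250,220:340],None,fx=5,fy=5,interpolation=cv2.INTER_CUBIC))
E
```

```text
time: 8.6
eef_pos: [0.5621, -0.1372, 0.1627]
tool_rot: [0.644, 0.765, -0.0, -0.0]
contact_force: [-0.1, -0.0, 0.4]
grip_width: 0.0585
t 8.6 pos [ 0.5621 -0.1372  0.1627] toolx deg 99.83 toolz [-0.001 -0.    -1.   ] w 0.05848860245282669 F [-0.1 -0.   0.4]
shift frac [-0.013 -0.03   0.497]
turn frac (tool z down) 0.001 halfturn
wrist post_grip [242.8, 226.7] 0.6 0.17790285 [ 0.5558 -0.1462  0.1421]
wrist handle_grip [485.5, 130.0] 0.88 0.16462953 [0.461  0.0123 0.1337]
side bolt_tab [280.7, 194.9] 0.42 1.0485663 [ 0.5589 -0.1222  0.1422]
side post_grip [280.3, 202.0] 0.81 1.0254844 [ 0.5522 -0.1517  0.1373]
side handle_grip [240.2, 177.3] 0.75 1.1542011 [0.4536 0.0108 0.135 ]
```

View pics/wrist2.png

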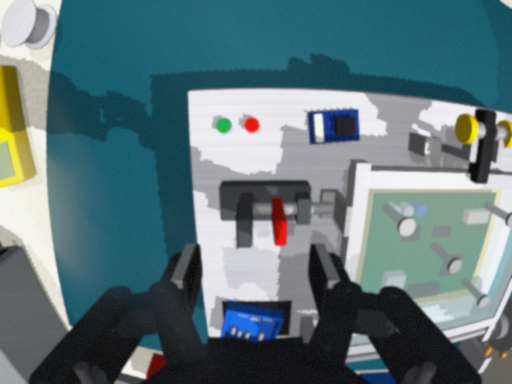

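View pics/side2c.png

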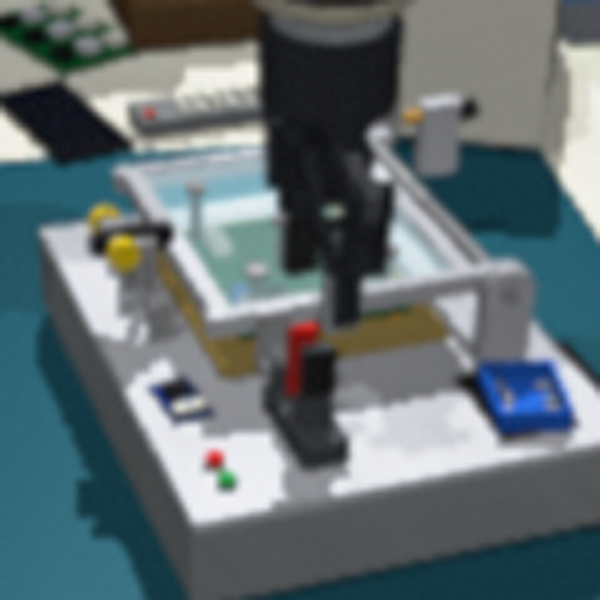

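```bash
python3 - <<'E'
from h import *
C=cal("wrist"); d=np.load("pics/wrist2.png.npy"); im=cv2.imread("pics/wrist2.png")
print("cam",-C[1].T@C[2])
P=[];Q=[]
for v in range(150,270):
  for u in range(190,350):
    if d[v,u]>0:
      p=unproj("wrist",u,v,d[v,u],C); 
      if 0.136<p[2]<0.147: P.append(p);Q.append((u,v,*im[v,u][::-1]))
P=np.array(P);Q=np.array(Q)
t=.170;yx=np.array([-np.sin(t),np.cos(t)]);xx=np.array([np.cos(t),np.sin(t)])
X=(P[:,:2]-manip.observe()["eef_pos"][:2])
fx,fy=X@xx*1000,X@yx*1000
red=(Q[:,2]>2*Q[:,3])
dark=(Q[:,2:].max(1)<90)
for n,m in(("red",red),("dark",dark)):
    m=m&(abs(fy)<45)
    print(n,m.sum(),"fx",np.percentile(fx[m],[0,5,50,95,100]).round(1),"fy",np.percentile(fy[m],[0,5,50,95,100]).round(1),"z",P[m][:,2].mean(), "uv",Q[m][:,:2].min(0),Q[m][:,:2].max(0))
E
```

```text
cam [ 0.48086911 -0.15202586  0.30540926]
red 340 fx [-11.5 -11.   -4.4   4.3   6. ] fy [11.1 11.7 14.9 18.3 19. ] z 0.14144875296097476 uv [274 217] [286 245]
dark 294 fx [-12.5 -11.9  -8.    1.7   5.9] fy [-12.7 -11.5  -7.7  -3.5  -2.9] z 0.14131518522261222 uv [235 216] [251 246]
```

Wrist view: tab is at about (280, 231) and post at about (243, 231). Relative to the TCP, the tab spans 11 to 19 mm and the post -13 to -3 mm. I'll shift -3.7 mm in y and -3 mm in x, go down, then squeeze.

```bash
python3 -m crank '[[0.36,-0.02,-0.01,0,0],[0.36,-0.037,-0.03,0.03,0],[0.36,-0.037,-0.03,0.1,0],[0.36,-0.037,-0.03,0.17,0],[0.36,-0.037,-0.03,0.24,0],[0.36,-0.037,-0.03,0.31,0],[0.36,-0.037,-0.03,0.38,0],[0.36,-0.037,-0.03,0.44,0],[0.36,-0.037,-0.03,0.48,0],[0.36,-0.037,-0.03,0.5,0]]'
python3 - <<'E'
from h import *
shift([0.5593,-0.139,0.113])
im,d,C=save("side","side3.png")
a=cv2.imread("pics/side3.png"); cv2.imwrite("pics/side3c.png",cv2.resize(a[130:250,220:340],None,fx=5,fy=5,interpolation=cv2.INTER_CUBIC))
E
```

```text
time: 10.0
eef_pos: [0.5598, -0.1415, 0.1129]
tool_rot: [0.644, 0.765, -0.0, -0.0]
contact_force: [-0.4, 0.1, 0.2]
grip_width: 0.0583
t 10.0 pos [ 0.5598 -0.1415  0.1129] toolx deg 99.82 toolz [-0. -0. -1.] w 0.0582887598822855 F [-0.4  0.1  0.2]
shift frac [ 0.026 -0.    -0.001]
```

View pics/side3c.png

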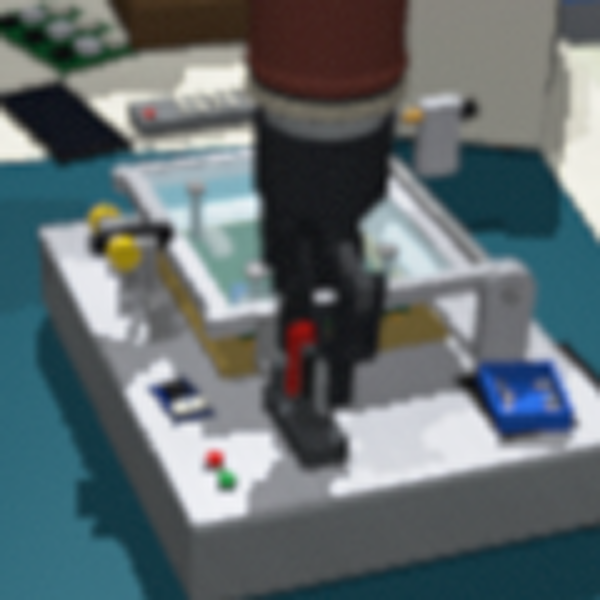

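```bash
python3 - <<'E'
from h import *
im,d,C=save("wrist","wrist3.png")
S=cal("side");T=manip.observe();q=R.from_quat(T["tool_rot"])
for dx in(-.029,.029):
    for dy in (-.011,.011): print(dx,dy,(proj("side",T["eef_pos"]+q.apply([dx,dy,0]),S)-[220,130])*5, proj("wrist",T["eef_pos"]+q.apply([dx,dy,-0.0]),C))
E
```

```text
-0.029 -0.011 [309.88893706 415.09746096] [201.81392367 237.33244882]
-0.029 0.011 [346.26154756 408.41913252] [204.84519165 271.49574803]
0.029 -0.011 [274.76611479 361.52692068] [309.68104645 237.25639708]
0.029 0.011 [309.71016832 355.41190554] [306.58252469 271.40337361]
```

View pics/wrist3.png

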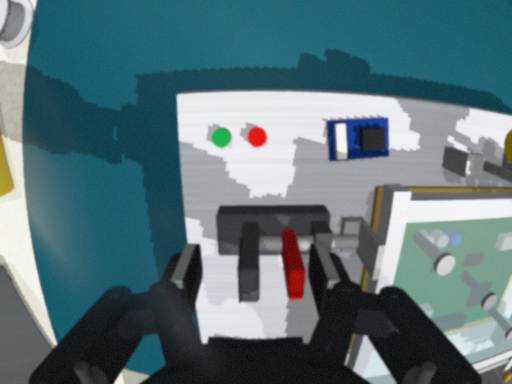

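```bash
python3 -m crank '[[0.2,0,0,0,0],[0,0,0,0,0],[-0.2,0,0,0,0],[-0.4,0,0,0,0],[-0.6,0,0,0,0],[-0.7,0,0,0,0],[-0.8,0,0,0,0],[-0.8,0,0,0,0],[-0.8,0,0,0,0],[-0.8,0,0,0,0]]'
python3 - <<'E'
from h import *
shift([0.5593,-0.139,0.113])
im,d,C=save("wrist","wrist4.png")
E
```

```text
time: 11.1
eef_pos: [0.5602, -0.141, 0.1138]
tool_rot: [0.644, 0.765, 0.001, -0.0]
contact_force: [-1.1, 3.4, 5.8]
grip_width: 0.0161
t 11.1 pos [ 0.5602 -0.141   0.1138] toolx deg 99.84 toolz [ 0.001  0.001 -1.   ] w 0.016056822994724277 F [-1.1  3.4  5.8]
shift frac [ 0.021 -0.006  0.008]
```

View pics/wrist4.png

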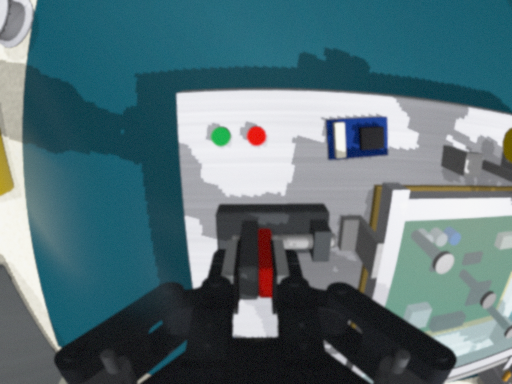

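Picture: the red tab is flat against the post, width about 16 mm, so the bolt is drawn. Next I'll release, rise and go to the handle.

```bash
python3 -m crank '[[-0.4,0,0,0,0],[0,0,0,0,0],[0.36,0,0,0,0],[0.36,0,0,-0.1,0],[0.36,0,0,-0.25,0],[0.36,0,0,-0.4,0],[0.36,0,0,-0.55,0],[0.5,0.05,-0.05,-0.7,0],[0.8,0.15,-0.1,-0.85,0],[1,0.25,-0.15,-1,0]]'
python3 -m crank '[[0.8,0.1,-0.05,0,0],[0.8,0.2,-0.1,0,0],[0.8,0.3,-0.15,0,0],[0.8,0.4,-0.2,0,0],[0.8,0.5,-0.25,0,0],[0.8,0.6,-0.3,0,0],[0.8,0.7,-0.35,0,0],[0.8,0.8,-0.4,0,0],[0.8,0.9,-0.45,0,0],[0.8,1,-0.5,0,0]]'
python3 - <<'E'
from h import *
shift([0.4614,0.0177,0.2],np.pi/2+.170)
im,d,C=save("wrist","wrist5.png")
for r in manip.tip_of("wrist","handle_grip")[:2]:
    u,v=r["uv"];dd=d[min(max(int(round(v)),0),383),min(max(int(round(u)),0),511)]
    print(r["uv"],round(r["confidence"],2),dd,unproj("wrist",u,v,dd,C).round(4))
E
```

```text
time: 12.15
eef_pos: [0.5408, -0.1196, 0.2152]
tool_rot: [0.644, 0.765, 0.0, 0.0]
contact_force: [-0.1, 0.2, -0.5]
grip_width: 0.0849
time: 13.15
eef_pos: [0.474, -0.029, 0.2133]
tool_rot: [0.644, 0.765, 0.0, -0.0]
contact_force: [0.0, 0.1, 0.3]
grip_width: 0.0769
t 13.15 pos [ 0.474  -0.029   0.2133] toolx deg 99.83 toolz [ 0.  0. -1.] w 0.07690398468349459 F [0.  0.1 0.3]
shift frac [ 0.482 -0.044  0.133]
turn frac (tool z down) 0.001 halfturn
[488.0, 280.4] 0.47 0.41954064 [0.5997 0.4338 0.0091]
```

View pics/wrist5.png

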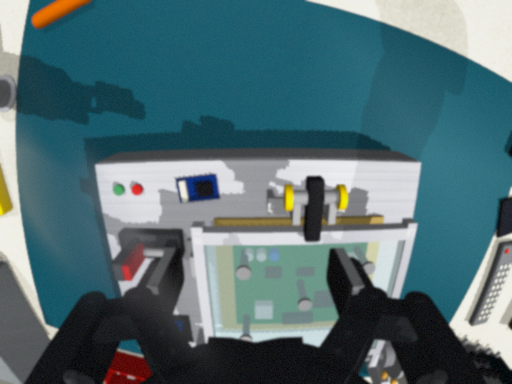

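```bash
cat > yel.py <<'E'
from h import *
import sys
def yel(fn,C,box):
    d=np.load("pics/"+fn+".npy"); im=cv2.imread("pics/"+fn).astype(int)
    T=manip.observe();q=R.from_quat(T["tool_rot"])
    P=[];Q=[]
    for v in range(box[2],box[3]):
      for u in range(box[0],box[1]):
        b,g,r=im[v,u]
        if d[v,u]>0 and r>140 and g>110 and b<70:
          P.append(unproj("wrist",u,v,d[v,u],C));Q.append((u,v))
    P=np.array(P);Q=np.array(Q); L=q.inv().apply(P-T["eef_pos"])*1000
    um=Q[:,0].mean()
    for m in (Q[:,0]<um,Q[:,0]>=um):
        print(m.sum(),"uv",Q[m].min(0),Q[m].max(0),"tool mm p5",np.percentile(L[m],5,axis=0).round(1),"med",np.median(L[m],axis=0).round(1),"p95",np.percentile(L[m],95,axis=0).round(1),"world",np.median(P[m],axis=0).round(4))
E
python3 - <<'E'
from yel import *
yel("wrist5.png",cal("wrist"),(270,365,170,225))
E
```

```text
227 uv [270 185] [292 223] tool mm p5 [ 21.6 -14.6  72.9] med [25.5 -6.1 75.2] p95 [ 28.5  41.  138.5] world [ 0.4635 -0.0039  0.1381]
158 uv [337 185] [346 221] tool mm p5 [ 67.2 -14.7  73.1] med [69.4 -7.4 74.9] p95 [72.   2.5 81.3] world [0.4545 0.0389 0.1385]
```

```bash
python3 -m crank '[[0.7,0.1,-0.01,0,0],[0.7,0.2,-0.03,0,0],[0.7,0.3,-0.05,0,0],[0.7,0.4,-0.05,0.05,0],[0.7,0.45,-0.05,0.15,0],[0.7,0.475,-0.05,0.25,0],[0.7,0.475,-0.05,0.35,0],[0.7,0.475,-0.05,0.42,0],[0.7,0.475,-0.05,0.47,0],[0.7,0.475,-0.05,0.5,0]]'
python3 - <<'E'
from yel import *
shift([0.4614,0.0177,0.11],np.pi/2+.170)
im,d,C=save("wrist","wrist6.png")
yel("wrist6.png",C,(190,330,150,300))
E
```

```text
time: 14.25
eef_pos: [0.4614, 0.0161, 0.1628]
tool_rot: [0.644, 0.765, -0.0, -0.0]
contact_force: [-0.5, 0.3, -0.3]
grip_width: 0.0727
t 14.25 pos [0.4614 0.0161 0.1628] toolx deg 99.78 toolz [-0.001 -0.    -1.   ] w 0.07272665165454963 F [-0.5  0.3 -0.3]
shift frac [0.016 0.003 0.528]
turn frac (tool z down) 0.0005 halfturn
387 uv [190 214] [228 252] tool mm p5 [-52.9  -9.9  22.5] med [-21.3  -0.5  25.9] p95 [-17.8  47.2  88.1] world [ 0.4642 -0.0052  0.1367]
401 uv [288 214] [317 252] tool mm p5 [ 20.6 -10.4  22.4] med [24.2 -0.4 26.4] p95 [49.4 47.  87.9] world [0.4571 0.0394 0.1362]
```

View pics/wrist6.png

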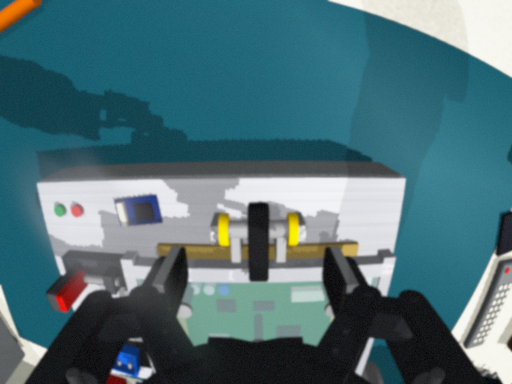

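Buttons are at about (223, 229) and (295, 229), and the handle centre is +1.5 mm in tool x. Going down and squeezing.

```bash
python3 -m crank '[[0.6,0.015,0,0.05,0],[0.6,0.015,0,0.12,0],[0.6,0.015,0,0.19,0],[0.6,0.015,0,0.26,0],[0.6,0.015,0,0.33,0],[0.6,0.015,0,0.4,0],[0.6,0.015,0,0.45,0],[0.6,0.015,0,0.49,0],[0.6,0.015,0,0.52,0],[0.6,0.015,0,0.52,0]]'
python3 -m crank '[[0.5,0,0,0,0],[0.4,0,0,0,0],[0.3,0,0,0,0],[0.2,0,0,0,0],[0.1,0,0,0,0],[0,0,0,0,0],[-0.2,0,0,0,0],[-0.4,0,0,0,0],[-0.6,0,0,0,0],[-0.6,0,0,0,0]]'
python3 - <<'E'
from yel import *
shift([0.4614,0.0177,0.11],np.pi/2+.170)
im,d,C=save("wrist","wrist7.png")
im,d,C=save("side","side7.png")
cv2.imwrite("pics/side7c.png",cv2.resize(im[120:240,190:310,::-1],None,fx=5,fy=5,interpolation=cv2.INTER_CUBIC))
E
```

```text
time: 15.3
eef_pos: [0.4611, 0.0179, 0.111]
tool_rot: [0.644, 0.765, -0.0, -0.0]
contact_force: [-0.4, 0.9, -0.5]
grip_width: 0.0682
time: 16.3
eef_pos: [0.4615, 0.0182, 0.112]
tool_rot: [0.644, 0.765, 0.0, -0.0]
contact_force: [-2.7, 0.1, 10.1]
grip_width: 0.031
t 16.3 pos [0.4615 0.0182 0.112 ] toolx deg 99.83 toolz [ 0.  0. -1.] w 0.031044457483484524 F [-2.7  0.1 10.1]
shift frac [-0.004 -0.002  0.02 ]
turn frac (tool z down) 0.001 halfturn
```

View pics/wrist7.png

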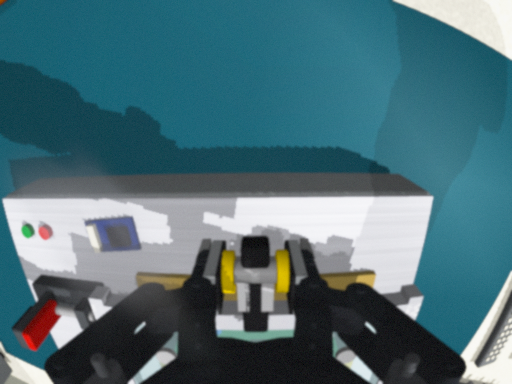

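View pics/side7c.png

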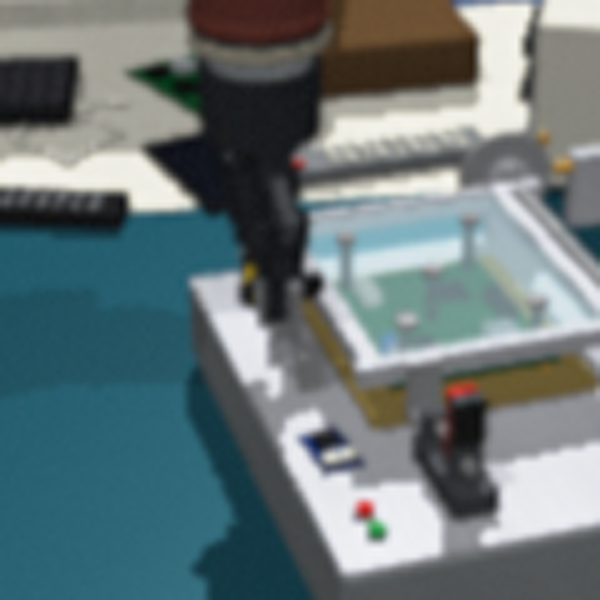

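Both buttons are squeezed: width is about 31 mm and the yellow discs are tight against the handle at (228, 272) and (282, 272). The tab still lies against the post. Now for the arc table.

```bash
python3 - <<'E'
import numpy as np
th=[0]+list(np.round(np.array([.01,.03,.06,.09,.12,.15,.18,.21,.24,.27]),3))
th=np.r_[th,np.arange(.30,1.21,.03),1.22,1.24,1.26,1.27,1.28,1.29,1.30,1.31,1.31]
y=(220*(1-np.cos(th))+12*np.sin(th))/100; z=-(-12+12*np.cos(th)+220*np.sin(th))/100
for k in range(0,len(th)-1,10):
    print("call th0",th[k].round(2)); print([(th[i].round(2),(y[i]-y[k]).round(3),(z[i]-z[k]).round(3)) for i in range(k+1,min(k+11,len(th)))])
E
```

```text
call th0 0.0
[(np.float64(0.01), np.float64(0.001), np.float64(-0.022)), (np.float64(0.03), np.float64(0.005), np.float64(-0.066)), (np.float64(0.06), np.float64(0.011), np.float64(-0.132)), (np.float64(0.09), np.float64(0.02), np.float64(-0.197)), (np.float64(0.12), np.float64(0.03), np.float64(-0.263)), (np.float64(0.15), np.float64(0.043), np.float64(-0.327)), (np.float64(0.18), np.float64(0.057), np.float64(-0.392)), (np.float64(0.21), np.float64(0.073), np.float64(-0.456)), (np.float64(0.24), np.float64(0.092), np.float64(-0.52)), (np.float64(0.27), np.float64(0.112), np.float64(-0.582))]
call th0 0.27
[(np.float64(0.3), np.float64(0.022), np.float64(-0.062)), (np.float64(0.33), np.float64(0.046), np.float64(-0.124)), (np.float64(0.36), np.float64(0.072), np.float64(-0.185)), (np.float64(0.39), np.float64(0.099), np.float64(-0.245)), (np.float64(0.42), np.float64(0.128), np.float64(-0.304)), (np.float64(0.45), np.float64(0.16), np.float64(-0.363)), (np.float64(0.48), np.float64(0.192), np.float64(-0.42)), (np.float64(0.51), np.float64(0.227), np.float64(-0.476)), (np.float64(0.5
[... 1207 characters left out ...]
 np.float64(0.517), np.float64(-0.29)), (np.float64(1.17), np.float64(0.579), np.float64(-0.314))]
call th0 1.17
[(np.float64(1.2), np.float64(0.063), np.float64(-0.021)), (np.float64(1.22), np.float64(0.105), np.float64(-0.035)), (np.float64(1.24), np.float64(0.147), np.float64(-0.047)), (np.float64(1.26), np.float64(0.189), np.float64(-0.059)), (np.float64(1.27), np.float64(0.211), np.float64(-0.064)), (np.float64(1.28), np.float64(0.232), np.float64(-0.07)), (np.float64(1.29), np.float64(0.253), np.float64(-0.075)), (np.float64(1.3), np.float64(0.275), np.float64(-0.079)), (np.float64(1.31), np.float64(0.297), np.float64(-0.084)), (np.float64(1.31), np.float64(0.297), np.float64(-0.084))]
```

```bash
python3 -m crank '[[-0.7,0,0.001,-0.022,0],[-0.7,0,0.005,-0.066,0],[-0.7,0,0.011,-0.132,0],[-0.7,0,0.02,-0.197,0],[-0.7,0,0.03,-0.263,0],[-0.7,0,0.043,-0.327,0],[-0.7,0,0.057,-0.392,0],[-0.7,0,0.073,-0.456,0],[-0.7,0,0.092,-0.52,0],[-0.7,0,0.112,-0.582,0]]'
python3 - <<'E'
from yel import *
im,d,C=save("side","side8.png")
cv2.imwrite("pics/side8c.png",cv2.resize(im[100:220,190:310,::-1],None,fx=5,fy=5,interpolation=cv2.INTER_CUBIC))
E
```

```text
time: 17.4
eef_pos: [0.4716, 0.0199, 0.1697]
tool_rot: [0.644, 0.765, -0.001, -0.001]
contact_force: [-4.1, 1.4, -3.4]
grip_width: 0.0313
```

View pics/side8c.png

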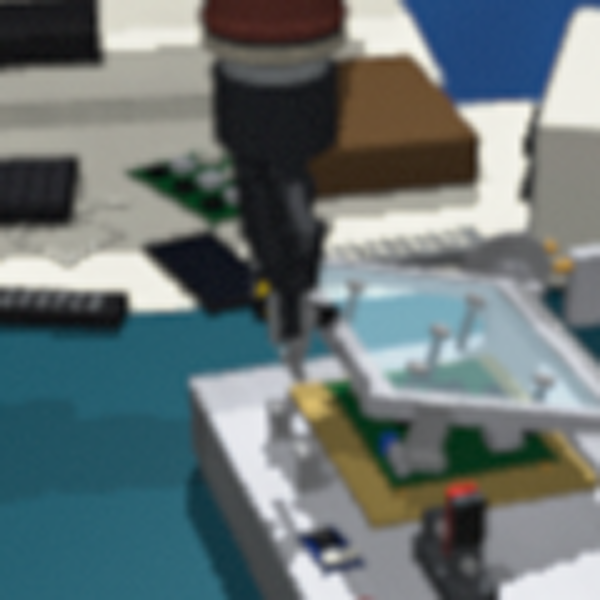

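The gate is rising with the gripper, and the forces are small. Continuing.

```bash
python3 -m crank '[[-0.7,0,0.022,-0.062,0],[-0.7,0,0.046,-0.124,0],[-0.7,0,0.072,-0.185,0],[-0.7,0,0.099,-0.245,0],[-0.7,0,0.128,-0.304,0],[-0.7,0,0.16,-0.363,0],[-0.7,0,0.192,-0.42,0],[-0.7,0,0.227,-0.476,0],[-0.7,0,0.263,-0.532,0],[-0.7,0,0.301,-0.586,0]]'
```

```text
time: 18.45
eef_pos: [0.5009, 0.0251, 0.2278]
tool_rot: [0.644, 0.765, -0.001, -0.001]
contact_force: [-5.5, 1.8, -14.1]
grip_width: 0.0311
```

```bash
python3 - <<'E'
from yel import *
im,d,C=save("side","side9.png")
cv2.imwrite("pics/side9c.png",cv2.resize(im[80:200,190:310,::-1],None,fx=5,fy=5,interpolation=cv2.INTER_CUBIC))
E
```

```text
(no output)
```

View pics/side9c.png

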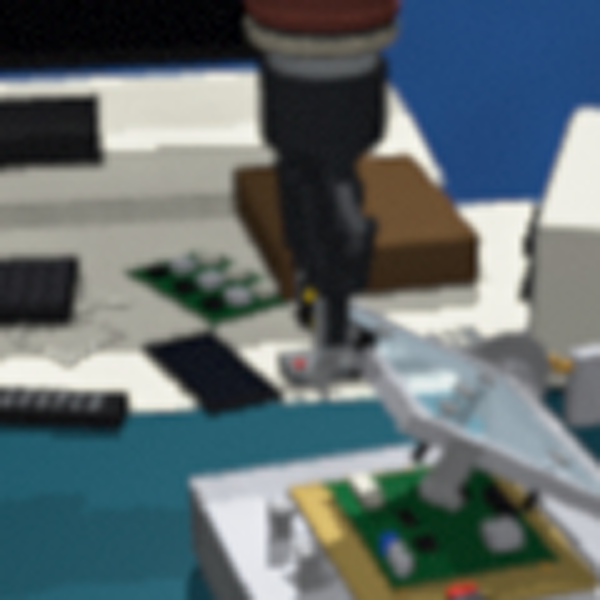

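```bash
python3 -m crank '[[-0.7,0,0.039,-0.053,0],[-0.7,0,0.08,-0.105,0],[-0.7,0,0.123,-0.155,0],[-0.7,0,0.167,-0.205,0],[-0.7,0,0.213,-0.253,0],[-0.7,0,0.26,-0.299,0],[-0.7,0,0.308,-0.344,0],[-0.7,0,0.357,-0.388,0],[-0.7,0,0.408,-0.43,0],[-0.7,0,0.461,-0.471,0]]'
python3 - <<'E'
from yel import *
im,d,C=save("side","side10.png")
cv2.imwrite("pics/side10c.png",cv2.resize(im[60:180,190:310,::-1],None,fx=5,fy=5,interpolation=cv2.INTER_CUBIC))
E
```

```text
time: 19.5
eef_pos: [0.5476, 0.0336, 0.2762]
tool_rot: [0.644, 0.765, 0.0, -0.0]
contact_force: [-5.0, 3.1, -1.1]
grip_width: 0.0313
```

View pics/side10c.png

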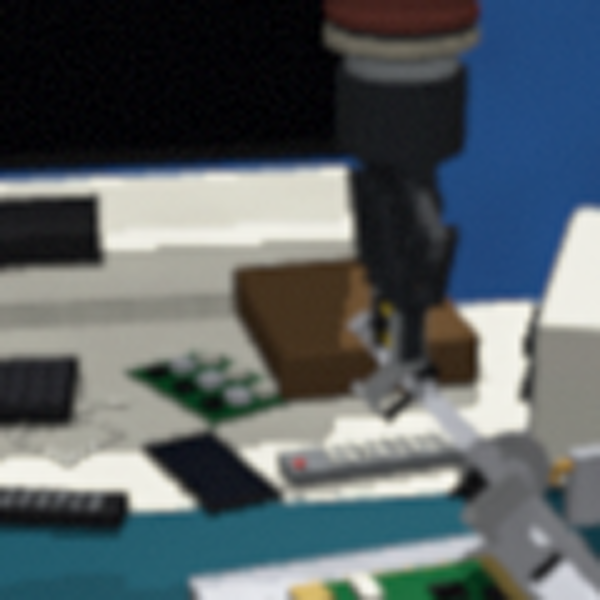

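```bash
python3 -m crank '[[-0.7,0,0.053,-0.039,0],[-0.7,0,0.108,-0.076,0],[-0.7,0,0.163,-0.112,0],[-0.7,0,0.22,-0.146,0],[-0.7,0,0.278,-0.179,0],[-0.7,0,0.336,-0.209,0],[-0.7,0,0.396,-0.238,0],[-0.7,0,0.456,-0.265,0],[-0.7,0,0.517,-0.29,0],[-0.7,0,0.579,-0.314,0]]'
python3 - <<'E'
from yel import *
im,d,C=save("side","side11.png")
cv2.imwrite("pics/side11c.png",cv2.resize(im[60:180,210:330,::-1],None,fx=5,fy=5,interpolation=cv2.INTER_CUBIC))
im,d,C=save("wrist","wrist11.png")
E
```

```text
time: 20.55
eef_pos: [0.6045, 0.0439, 0.3075]
tool_rot: [0.643, 0.765, 0.0, -0.0]
contact_force: [-5.7, 3.2, 2.5]
grip_width: 0.0314
```

View pics/side11c.png

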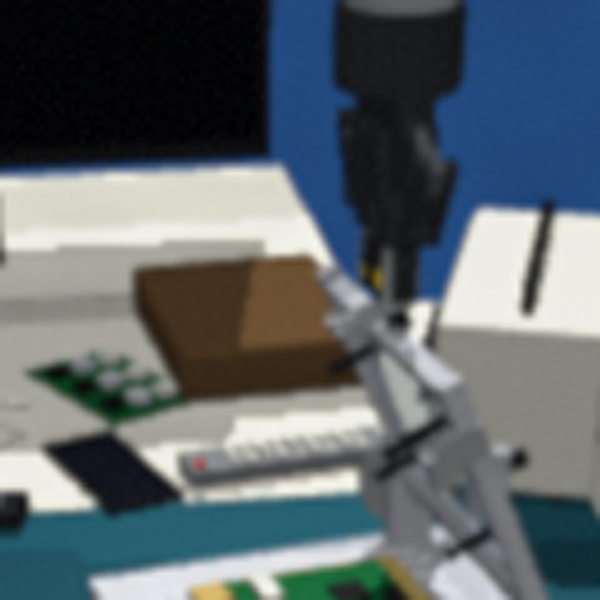

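View pics/wrist11.png

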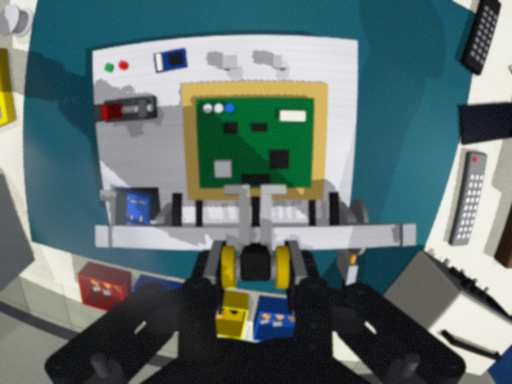

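```bash
python3 -m crank '[[-0.7,0,0.055,-0.018,0],[-0.7,0,0.1,-0.033,0],[-0.7,0,0.145,-0.047,0],[-0.7,0,0.189,-0.059,0],[-0.7,0,0.211,-0.064,0],[-0.7,0,0.232,-0.07,0],[-0.7,0,0.253,-0.075,0],[-0.7,0,0.275,-0.079,0],[-0.7,0,0.297,-0.084,0],[-0.7,0,0.297,-0.084,0]]'
python3 - <<'E'
from yel import *
o=manip.observe();print(o["eef_pos"],o["contact_force"])
im,d,C=save("side","side12.png")
cv2.imwrite("pics/side12c.png",cv2.resize(im[60:180,210:330,::-1],None,fx=5,fy=5,interpolation=cv2.INTER_CUBIC))
im,d,C=save("wrist","wrist12.png")
# TCP-derived angle
t=.170;org=np.array([.5873,-.0064]);X=np.array([np.cos(t),np.sin(t)])
for g in(.0187,.015):
    fx=(o["eef_pos"][:2]-org)@X-.1; fz=o["eef_pos"][2]+g-.118
    print("angle",np.arctan2(fz,-fx)-np.arctan2(12,220),"radius",np.hypot(fx,fz))
# top of gate bar from wrist depth
P=[]
for v in range(180,300,1):
  for u in range(90,430,1):
    if 0<d[v,u]:
      p=unproj("wrist",u,v,d[v,u],C)
      if p[2]>.22: P.append([(p[:2]-org)@X,(p[:2]-org)@[-X[1],X[0]],p[2]])
P=np.array(P);m=abs(P[:,1]-.045)>.06;Q=P[m];m=abs(Q[:,1]-.045)<.14;Q=Q[m]
print(len(Q),np.percentile(Q,[2,50,98],axis=0).round(3))
E
```

```text
time: 21.65
eef_pos: [0.6339, 0.0491, 0.316]
tool_rot: [0.643, 0.766, 0.001, -0.0]
contact_force: [-4.5, 4.8, 2.7]
grip_width: 0.0311
[0.63389493 0.04909302 0.31597942] [-4.50754044  4.79913256  2.70945355]
angle 1.3129150638052167 radius 0.2212397231532972
angle 1.3094807499243313 radius 0.21761727275555953
4725 [[ 0.03  -0.063  0.225]
 [ 0.048 -0.018  0.295]
 [ 0.067  0.149  0.303]]
```

View pics/side12c.png

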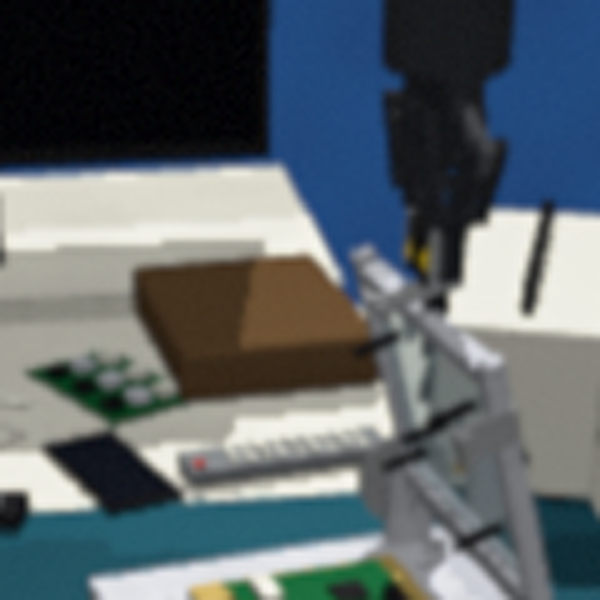

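View pics/wrist12.png

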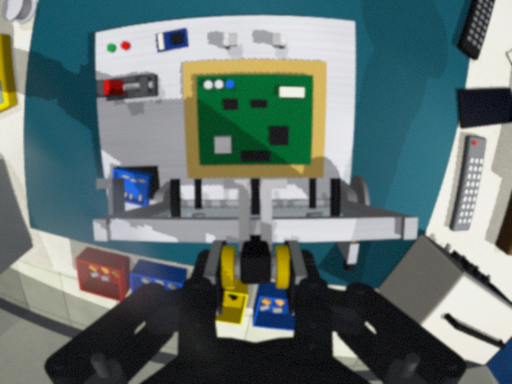

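```bash
python3 -m crank '[[-0.7,0,0,0,0],[-0.7,0,0,0,0],[-0.7,0,0,0,0],[-0.7,0,0,0,0],[-0.7,0,0,0,0],[-0.7,0,0,0,0],[-0.7,0,0,0,0],[-0.7,0,0,0,0],[-0.7,0,0,0,0],[-0.7,0,0,0,0]]'
python3 - <<'E'
from h import *
o=manip.observe();print(o["eef_pos"],o["contact_force"],o["grip_width"])
im,d,C=save("wrist","wrist13.png"); a=cv2.imread("pics/wrist12.png").astype(int)
print("image diff",np.abs(a-im[:,:,::-1])[200:300,90:430].mean())
print(manip.close_job())
E
```

```text
time: 22.75
eef_pos: [0.6337, 0.0491, 0.316]
tool_rot: [0.643, 0.766, 0.001, -0.0]
contact_force: [-4.8, 4.1, 2.4]
grip_width: 0.0313
[0.63368568 0.04907585 0.31595456] [-4.77384804  4.05246052  2.42602908] 0.031335319138653346
image diff 2.4025
the job is handed in; nothing more can be done
None
```

The gate is open to about 1.3 rad and held still by the squeezed buttons. I handed the job in at about 22.8 s; `close_job` reports no verdict.

- **Catch:** I squeezed the red tab flat against its post. The last wrist picture still shows it there, so the bolt is drawn.
- **Handle and swing:** I squeezed both yellow buttons and swung the gate up past the detent at about 0.3 rad/s. The highest force I read was about 15 N, at the detent.
- **Gate angle:** The TCP position gives 1.31 rad and the depth of the gate's front bar about 1.29 rad. These agree within the measuring error and are well above the required 1.2 rad.
- **Hold:** The gripper reads 31 mm, against 34 mm for a fully squeezed handle. It also read about 2 mm low when squeezing the catch, so this fits both buttons being fully in. The tool stayed put over the last second.
- **Rest of the bench:** The spare module, screw tray and the other things visible looked undisturbed in the pictures. I did not measure each one's position.

No check failed. The button travel, bolt position and gate speed are inferred from pictures and commanded motion, because the interface does not report them directly.

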